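# Hold open the self-closing gate of a carpenter's tool tote

## Robot

A 7-joint arm with a two-finger parallel gripper is mounted at the origin on the work surface. World frame = base frame: x ahead of the robot, y to its left, z up, the work surface at z = 0. Lengths are in m, angles in rad, forces in N, time in s.
With the tool pointing down it reaches from about 0.425 to 0.875 m from the base axis. Payload 4.7 kg.
Tool frame: the origin (TCP) lies between the finger pads, 19 mm behind the fingertips; this is the grasp point; z points along the fingers, y is the line along which they close (so a half turn about z gives the same grasp; the last joint's range is limited). The gripper opens to 87 mm and grips with 3 to 60 N. Pads are 19 mm wide; open, the fingers measure 117 mm over their backs; the gripper's body (75 mm by 190 mm) begins 51 mm behind the grasp point.
Start: joints at [1.227, 0.321, -0.07, 1.45, 0.023, 1.371, -0.057], TCP at [0.228, -0.609, 0.241] pointing down, gripper open.
Joint ranges: [-2.86, 2.86], [-0.3, 2.09], [-1.38, 1.24], [0.06, 2.45], [-1.56, 4.7], [0.09, 2.05], [-2.69, 2.69]. Speed limits (rad/s): [2.57, 2.57, 3.14, 3.14, 3.14, 3.14, 3.14].

## Interface

Orientations are given as a rotation vector (axis times angle).
In Python, from bench import ctrl gives the robot as it stands.
- The arm moves only by the shell command python3 -m jog 'ROWS' [FORCE]. ROWS is JSON, a list that holds one entry, the list of rows, each a list of 7 numbers: the shift along the tool's x, y, z in mm, then the turn, a rotation vector about the tool's x, y, z in degrees, then the finger opening in mm, from 0 to 87. A call has 1 to 10 rows; each row is the pose to reach, as a shift and turn from the pose commanded when the call began, along the tool's axes at that moment; what a row does not reach only later rows make up. A row lasts 1/10 s, in which the tool goes at most 50 mm and 8.59 degrees, less where a joint would pass 70% of its speed; a pose out of reach is approached as far as the arm can. A call with a gripper value outside its range is refused whole. The fingers move at their own pace and stop on an object; FORCE is the grip in N (left out, the last holds). Time passes only in rows, so rows that repeat a pose let the fingers close. It gives the time, the measured TCP pose, the force, the opening and the grip force at its end, in the units of the state.
- ctrl.get_state(): the state, without advancing time (a new reading comes with each control period).
- ctrl.get_image(name): name is "scene" or "top" or "wrist"; returns a dict with "image" (480x640x3 uint8, red, green, blue), "depth" (480x640 float32, m along the optical axis (not along the pixel's ray), 0 where there is no reading), "fov_y" (degrees; the focal length in pixels is half the picture's height over the tangent of half this angle, whatever the lens; pixels are square), "cx", "cy" (the principal point, pixels), "rvec" (rotation vector, rad) and "tvec" (3), from world to camera coordinates, as OpenCV has them. Camera axes: x right, y down, z forward; pixel columns grow to the right and rows downward; lengths in m; the calibration is good to about 2 mm. A picture is of the moment at which its call begins.
- ctrl.close_job(): hands the job in; it is judged then, once.
The state is a dict: "time": time; "joint_positions": joint angles; "qd": joint speeds; "joint_torque": joint torques, N m; "position": TCP position; "tool_rot": TCP orientation; "ft_force": force on the tool from outside, world axes, zero at the start; "torque": the same for the moment, N m; "grip_width": opening from 0.0 (shut) to 1.0 (fully open); "grip_force": force on a finger pad.
Only numpy, scipy, OpenCV 4.12 (cv2) and the standard library are available. Lean on these libraries where they do the work, as an engineer would, in place of code of your own. Each camera call takes 0.05 s, during which the arm holds its last target. There are 200 camera calls.

## Task

Hold the gate of the tool tote wide open for me so I have both hands free to lift the planes out. First squeeze the red safety catch on the frame so its bolt draws fully back and stays back; then squeeze the yellow-lugged handle on the gate and, by that handle, swing the gate out past its half-way detent until it stands at least square to the front of the tote. It swings back if let go, so finish standing still with the handle still squeezed in the gripper and the gate wide; leave the hammer, tenon block and try square where they lie.

Things in the scene. Friction and masses are not known exactly. Their poses are not given: they have to be found in the camera images.
- tote: Tool tote on the bench, fixed: plywood box, flush grey steel front frame, closed top with a black carry bail. 345 mm wide (y -165 to +180), 290 deep (x 0 to 290), 200 high. Origin on the bench under the front face, x into the tote, y towards the gate's hinge, z up. The gate faces the robot and somewhat to the robot's left.
- gate_angle (a joint): Gate angle, rad: 0 shut, 1.57 square to the tote front, stop at 1.85. Blue tube frame with mesh, 28 mm thick, 241 wide, 0.7 kg; top rail 200 mm above the bench, 24 mm free below. Opening moves the free end outwards (tote -x), clockwise seen from above, about the upright axis at gate_hinge. A spring pulls it shut throughout: 0.12 N m at shut, 0.3 N m wide.
- detent (a point): Sprung roller in front of the hinge, 108 mm above the bench, that a nose on the gate must ride over: between about 0.4 and 0.85 rad it resists opening with up to about 0.55 N m (3.5 N at the handle) on top of the closing spring. Let go beyond it, the gate falls back and stands ajar near 1.1 rad.
- gate_hinge (a point): Point on the gate's hinge axis (left end of the gate seen from the front), 200 mm above the bench. Its frame turns with the gate: with the gate shut its axes are those of tote.
- safety_travel (a joint): Travel of the safety bolt in m: 0 shot into the keeper on the gate, 0.012 fully drawn; the gate is free from about 0.009. Held by friction of about 5 N, so it stays where it is left.
- red_lug (a point): Red sliding lug of the safety catch: centre of its outer face (towards tote +y), 30 mm above the frame top. Moves 12 mm towards tote -y with the bolt. Lugs of both catches: upright, 22 mm wide along x, 8 mm thick along y, tops 38 mm above the frame top.
- safety_grip (a point): Where to put the TCP to squeeze the safety catch from above, fingers closing along tote y: 230 mm above the bench, midway between the outer faces of its lugs once squeezed, on the frame beyond the gate's free end. Fixed dark steel lug: outer face 16.5 mm towards -y. Red lug: 28.5 mm towards +y, squeezed 16.5. The keeper next to it on the gate stands 14 mm above the rail.
- latch_travel (a joint): Travel of the gate handle's spring bolt in m: 0 shot into the lock stile, 0.012 fully squeezed; the gate is free from about 0.009. Spring of 6 N at 0 to 12 N at full travel: it springs back when let go.
- latch: Yellow sliding lug of the gate handle with its bolt: origin at the centre of its outer face (towards gate -y, the free end), 30 mm above the rail top. Moves 12 mm towards gate +y when squeezed. Axes as the gate's.
- latch_grip (a point): Where to put the TCP to squeeze the gate handle from above, fingers closing along gate y: 230 mm above the bench, midway between the outer faces of its lugs once squeezed; 23 mm in gate x and -157.5 mm in gate y from the hinge axis, turning with the gate. Fixed dark lug: outer face 16.5 mm towards gate +y. Yellow lug: 28.5 mm towards -y, squeezed 16.5.
- gate: The gate with all on it. Origin on the hinge axis at bench height, axes as gate_hinge (gate axes: those of tote when shut).
- hammer: Bystander: carpenter's hammer lying on the bench beside the tote, 255 mm long, wooden handle along x, steel head 85 mm across at +x; origin on the bench under the handle.
- tenon_block: Bystander: pine practice block with a tenon, 115 mm along x, 45 wide, 45 high, lying on the bench on the hinge side, origin under its middle.
- trysquare: Bystander: try square lying on top of the tote, dark wooden stock 105 mm along y, steel blade 150 mm along x, 16 mm high, origin under the stock.

How it is judged:
On the way, in this order (a step that is already met when the one before it is completed fails the run):
1. the safety bolt is drawn back, the gate still shut (value of joint safety_travel above 0.009 m and value of joint gate_angle below 0.1 rad), for 0.2 s.
2. the gate handle is squeezed (value of joint latch_travel above 0.009 m and contact force between the fingers and latch above 1 N), for 0.1 s.
3. the gate is swung past its detent by the handle (value of joint gate_angle above 1.2 rad and contact force between the fingers and latch above 1 N).
At the end, for the whole second after the job is handed in: The gate stands still at 1.45 rad (83 degrees) or wider, the gripper still holds the handle squeezed (bolt travel over 7 mm, contact over 1 N), the safety bolt is still drawn more than 9 mm, and no bystander has moved more than 20 mm (value of joint gate_angle above 1.45 rad and velocity of joint gate_angle between -0.1 and 0.1 rad/s and value of joint latch_travel above 0.007 m and contact force between the fingers and latch above 1 N and value of joint safety_travel above 0.009 m and distance of each of hammer, tenon_block, trysquare from where it was at the start of the episode below 0.02 m); the arm keeps its last pose, push and grip.
It fails at once if the gate handle is squeezed while the safety bolt is still in (value of joint latch_travel above 0.006 m and value of joint safety_travel below 0.006 m).
It fails at once if a bystander is disturbed (distance of any of hammer, tenon_block, trysquare from where it was at the start of the episode above 0.03 m).
It also fails if it takes over 45 s, if anything falls off the work surface, if the arm or the gripper's body presses on something with over 40 N, if the wrist force passes 120 N, or if a joint passes its speed limit or range.

## Working session

There is one attempt and no reset: what is moved stays moved. The work goes in short steps, Python scripts to look and compute and a shell command to move; the robot and the scene stay as the last step left them, time stands still between calls to the robot, and variables do not carry over. Pictures are saved under pics/ and viewed, at most 10 in all, crops included, and the job is handed in when it is done.

```bash
mkdir -p pics; ls
cat > h.py <<'E'
import numpy as np,cv2
from bench import ctrl
def snap(n,f):
    d=ctrl.get_image(n); np.savez('pics/'+f+'.npz',**d); cv2.imwrite('pics/'+f+'.png',d['image'][:,:,::-1]); return d
def w(d,u,v,z=None):
    f=d['image'].shape[0]/2/np.tan(np.radians(float(d['fov_y']))/2)
    R=cv2.Rodrigues(np.array(d['rvec'],float))[0]; t=np.array(d['tvec'],float).ravel()
    r=R.T@np.array([(u-d['cx'])/f,(v-d['cy'])/f,1]); c=-R.T@t
    if z is None: s=float(d['depth'][int(round(v)),int(round(u))])
    else: s=(z-c[2])/r[2]
    return c+s*r
E
python3 - <<'E'
from h import *
for n in('scene','top'):
    d=snap(n,n+'0'); print(n,d['fov_y'],d['rvec'],d['tvec'])
print(ctrl.get_state())
E
```

```text
pics
scene 52.55508945662854 [ 0.86504954  2.76900471 -0.72742193] [ 0.49660639 -0.21198517  1.31651326]
top 50.62071473457014 [ 2.18458696e+00 -2.18945152e+00 -2.57157051e-04] [0.01666417 0.58679811 1.14461908]
{'time': 0.1, 'joint_positions': array([ 1.2270886 ,  0.32175217, -0.0700832 ,  1.45155354,  0.02259704,
        1.37082799, -0.0568935 ]), 'qd': array([ 0.0002187 , -0.0039637 , -0.0010306 , -0.00062266,  0.00081953,
        0.00067618,  0.00262671]), 'joint_torque': array([ 1.54096761e-04, -4.92574382e+01, -4.05533239e-01, -3.13400567e+01,
       -6.40205084e-02,  3.94583435e-02,  7.42506336e-05]), 'position': array([ 0.22743362, -0.60840576,  0.24026845]), 'tool_rot': array([-3.08976152e+00, -5.58795787e-01,  6.32353354e-04]), 'ft_force': array([ 0.40877298, -0.51934956,  0.02525846]), 'torque': array([-0.00615294,  0.01300512, -0.03352257]), 'grip_force': 0.0, 'grip_width': 1.0043406409273758}
```

View pics/top0.png

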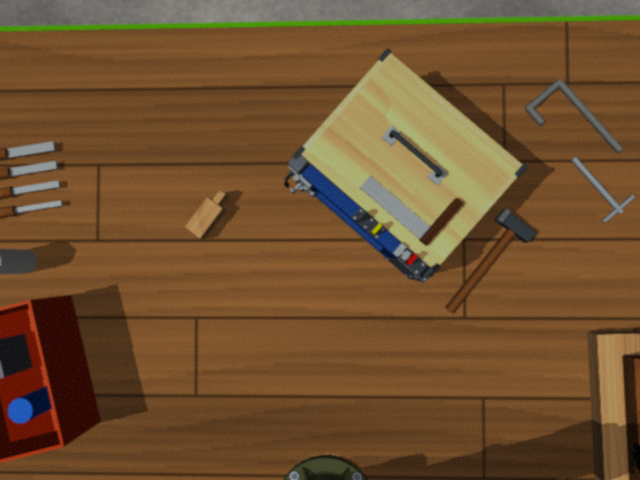

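View pics/scene0.png

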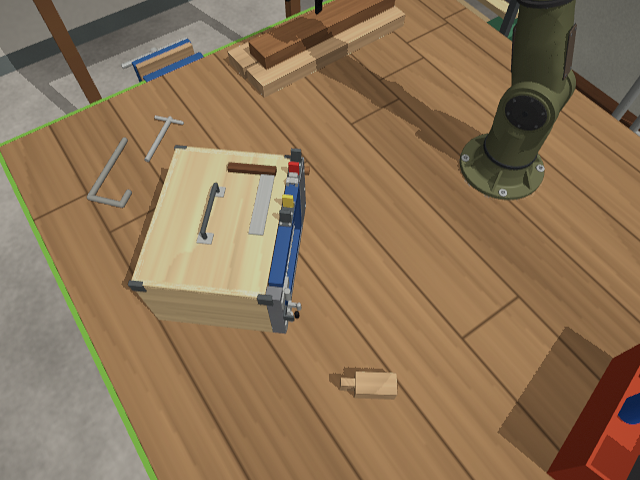

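The top view shows the tote, with its gate side running from (290,170) to (430,275). The yellow lug is near (377,228), the red lug near (411,258), the hammer near (485,270) and the block near (206,215). I'll enlarge the catches.

Run:
```python
from h import *
im=cv2.imread('pics/top0.png')
cv2.imwrite('pics/crop1.png',cv2.resize(im[150:290,275:450],None,fx=4.5,fy=4.2,interpolation=cv2.INTER_CUBIC)[:,:788])
d=np.load('pics/top0.npz')
for u,v in [(387,52),(523,170)]: print(w(d,u,v,.2), w(d,u,v))
```

```text
[ 0.9473381  -0.12350727  0.2       ] [ 0.94761986 -0.12357701  0.19932125]
[ 0.71781151 -0.37736033  0.2       ] [ 0.71756095 -0.37684212  0.20141552]
```

View pics/crop1.png

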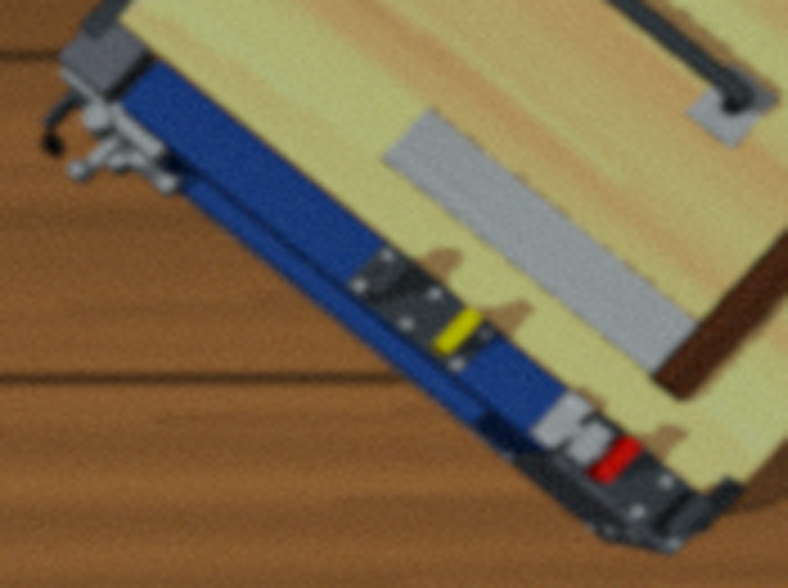

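Crop: the red lug top is centred at about (615,458), which is u 411.7, v 259.0. The yellow lug top is at about (459,330), which is u 377.0, v 228.6. Their fixed dark lugs sit at the far ends of each catch.

```bash
cat >> h.py <<'E'
from scipy.spatial.transform import Rotation as Ro
def delta(p,yaw):  # yaw of tool y axis (deg), tool pointing down -> mm, deg in current tool axes
    s=ctrl.get_state(); R=Ro.from_rotvec(s['tool_rot']); a=np.radians(yaw)
    y=np.array([np.cos(a),np.sin(a),0]); z=np.array([0,0,-1.]); x=np.cross(y,z)
    T=Ro.from_matrix(np.c_[x,y,z])
    return np.round(R.inv().apply(np.array(p)-s['position'])*1e3,1), np.round(np.degrees((R.inv()*T).as_rotvec()),2)
E
python3 - <<'E'
from h import *
d=np.load('pics/top0.npz')
r=w(d,411.7,259.05,.238); y=w(d,377,228.6,.238); print(r,y,np.linalg.norm(r-y),np.degrees(np.arctan2(*(y-r)[1::-1])))
a=np.radians(47.9); Y=np.array([np.cos(a),np.sin(a),0])
g=r-Y*.0245; g[2]=.30; print(g,delta(g,47.9)); print('latch',y+Y*.0245)
E
```

```text
[ 0.55029358 -0.16182696  0.238     ] [ 0.60583522 -0.0994287   0.238     ] 0.08353691287885574 48.327234939443336
[ 0.53386813 -0.18000537  0.3       ] (array([ 437.1, -294. ,  -59.3]), array([-7.000e-02, -1.000e-01, -1.174e+02]))
latch [ 0.62226067 -0.0812503   0.238     ]
```

```bash
python3 -m jog '[[[40,-27,-20,0,0,-8.5,87],[80,-54,-40,0,0,-17,87],[120,-81,-60,0,0,-25.5,87],[160,-108,-60,0,0,-34,87],[200,-135,-60,0,0,-42.5,87],[240,-162,-60,0,0,-51,87],[280,-189,-60,0,0,-59.5,87],[320,-216,-60,0,0,-68,87],[360,-243,-60,0,0,-76.5,87],[400,-270,-60,0,0,-85,87]]]' 25
python3 - <<'E'
from h import *
print(delta([.534,-.180,.30],47.9))
E
```

```text
time: 1.1
position: [0.5083, -0.2141, 0.3011]
tool_rot: [-1.894, -2.506, 0.001]
ft_force: [0.9, -0.5, -0.3]
grip_width: 0.997
grip_force: 0.0
(array([25.8, 34. ,  1. ]), array([-3.000e-02,  1.000e-02, -3.206e+01]))
```

```bash
python3 -m jog '[[[8,11,0,0,0,-8.5,87],[15,20,0,0,0,-17,87],[22,28,0,0,0,-25.5,87],[26,34,1,0,0,-32.2,87],[26,34,1,0,0,-32.2,87],[26,34,1,0,0,-32.2,87]]]'
python3 - <<'E'
from h import *
d=snap('wrist','w1'); print(delta([.534,-.180,.30],47.9)); print(d['fov_y'],d['cx'],d['cy'])
E
```

```text
time: 1.7
position: [0.5332, -0.182, 0.2999]
tool_rot: [-1.137, -2.928, 0.0]
ft_force: [0.2, -0.3, -0.5]
grip_width: 1.001
grip_force: 0.0
(array([ 0.9,  2.3, -0. ]), array([-0.04, -0.02, -0.38]))
69.73816717305844 323.1158603180197 242.3213604971372
```

View pics/w1.png

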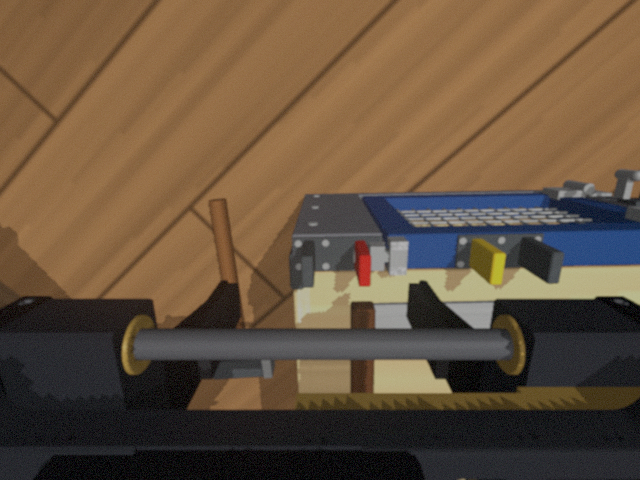

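The wrist view shows the dark fixed lug at (306,263), the red lug at (363,263), the keeper at (398,257), the yellow lug at (487,260) and its fixed lug at (541,258). I'll locate the lug tops by colour and depth.

Run:
```python
from h import *
d=np.load('pics/w1.npz'); im=d['image'].astype(int)
r,g,b=im[...,0],im[...,1],im[...,2]
sub=np.zeros(r.shape,bool); sub[225:295,280:580]=1
dk=(im.max(-1)<75)
L=[('red',(r>150)&(g<60)),('yel',(r>150)&(g>130)&(b<60)),('dk1',dk&(np.arange(640)<325)),('dk2',dk&(np.arange(640)>515))]
a=np.radians(47.9); Y=np.array([np.cos(a),np.sin(a),0]); X=np.array([np.sin(a),-np.cos(a),0]); O=np.array([.534,-.18,0])
for n,m in L:
    v,u=np.nonzero(m&sub); P=np.array([w(d,i,j) for i,j in zip(u,v)])-O
    P=P[(P[:,2]>.225)&(P[:,2]<.245)]; q=np.c_[P@X,P@Y,P[:,2]]*1e3
    t=q[q[:,2]>235]
    print(n,len(q),np.percentile(q,[2,50,98],axis=0).round(1).tolist(), len(t), np.percentile(t,[2,98],axis=0).round(1).tolist() if len(t) else '')
    if len(t):
        for lo,hi in((-99,np.median(t[:,0])),(np.median(t[:,0]),99)): s=t[(t[:,0]>lo)&(t[:,0]<hi)]; print(s.mean(0).round(1))
```

```text
red 284 [[-7.9, 21.0, 236.6], [1.2, 23.9, 238.0], [11.3, 26.8, 239.3]] 284 [[-7.9, 21.0, 236.6], [11.3, 26.8, 239.3]]
[ -3.8  23.9 237.9]
[  6.2  23.9 238. ]
yel 342 [[-8.7, 105.5, 236.6], [0.4, 108.6, 238.0], [11.1, 112.3, 239.3]] 342 [[-8.7, 105.5, 236.6], [11.1, 112.3, 239.3]]
[ -4.4 108.8 237.9]
[  6.  108.6 238. ]
dk1 134 [[-8.2, -16.5, 225.6], [-7.5, -12.3, 235.4], [10.7, -8.6, 238.9]] 71 [[-8.0, -16.5, 235.3], [11.4, -8.8, 239.0]]
[ -7.1 -12.7 236.9]
[  2.7 -13.1 237.6]
dk2 478 [[-9.7, 141.6, 225.3], [-0.7, 142.5, 232.2], [10.4, 146.8, 238.1]] 141 [[-9.7, 141.6, 235.1], [9.7, 146.5, 238.4]]
[ -6.2 143.  236.8]
[  4.6 142.6 236.7]
```

Run:
```python
from h import *
a=np.radians(47.9); Y=np.array([np.cos(a),np.sin(a),0]); X=np.array([np.sin(a),-np.cos(a),0]); O=np.array([.534,-.18,0])
s=O+.0012*X-.0005*Y; s[2]=.2345
print(delta(s,47.9))
```

```text
(array([-0.3,  1.9, 65.5]), array([-0.04, -0.02, -0.38]))
```

```bash
python3 -m jog '[[[0,2,15,0,0,-0.4,87],[0,2,30,0,0,-0.4,87],[0,2,45,0,0,-0.4,87],[0,2,58,0,0,-0.4,87],[0,2,65.5,0,0,-0.4,87],[0,2,65.5,0,0,-0.4,87],[0,2,65.5,0,0,-0.4,87]]]' 25
python3 - <<'E'
from h import *
a=np.radians(47.9); Y=np.array([np.cos(a),np.sin(a),0]); X=np.array([np.sin(a),-np.cos(a),0]); O=np.array([.534,-.18,0])
s=O+.0012*X-.0005*Y; s[2]=.2345
print(delta(s,47.9))
E
```

```text
time: 2.45
position: [0.5349, -0.1802, 0.2345]
tool_rot: [-1.123, -2.934, -0.0]
ft_force: [-0.0, -0.0, -0.5]
grip_width: 1.002
grip_force: 0.0
(array([-0.4, -1. ,  0. ]), array([ 0. , -0. ,  0.2]))
```

Now squeeze.

```bash
python3 -m jog '[[[0,-0.7,0,0,0,0,60],[0,-0.7,0,0,0,0,45],[0,-0.7,0,0,0,0,35],[0,-0.7,0,0,0,0,25],[0,-0.7,0,0,0,0,25],[0,-0.7,0,0,0,0,25],[0,-0.7,0,0,0,0,25],[0,-0.7,0,0,0,0,25]]]' 25
```

```text
time: 3.25
position: [0.5345, -0.1808, 0.2346]
tool_rot: [-1.122, -2.934, 0.001]
ft_force: [3.5, 2.9, 1.9]
grip_width: 0.37
grip_force: 25.0
```

```bash
python3 -m jog '[[[0,0,0,0,0,0,60],[0,0,0,0,0,0,87],[0,0,0,0,0,0,87],[0,0,-15,0,0,0,87],[0,0,-35,0,0,0,87],[0,10,-55,0,0,0,87],[0,45,-65,0,0,0,87],[0,85,-65,0,0,0,87],[0,120,-65,0,0,0,87],[0,133.5,-65,0,0,0,87]]]' 25
python3 -m jog '[[[0,0,0,0,0,0,87],[0,0,0,0,0,0,87]]]'
python3 - <<'E'
from h import *
d=snap('wrist','w2'); t=snap('top','t2')
a=np.radians(47.9); Y=np.array([np.cos(a),np.sin(a),0]); X=np.array([np.sin(a),-np.cos(a),0]); O=np.array([.534,-.18,0])
s=O+.0012*X+.1332*Y; s[2]=.2325
print(delta(s,47.9))
im=d['image'].astype(int);r,g,b=im[...,0],im[...,1],im[...,2]
for n,m in [('red',(r>150)&(g<60)),('yel',(r>150)&(g>130)&(b<60))]:
    v,u=np.nonzero(m); P=np.array([w(d,i,j) for i,j in zip(u,v)])-O
    P=P[(P[:,2]>.235)&(P[:,2]<.242)]; print(n,len(P),np.median(P@X)*1e3,np.median(P@Y)*1e3)
E
```

```text
time: 4.25
position: [0.6252, -0.0774, 0.3009]
tool_rot: [1.116, 2.936, 0.004]
ft_force: [-0.7, 1.5, -0.6]
grip_width: 0.996
grip_force: 0.0
time: 4.45
position: [0.6231, -0.0828, 0.3]
tool_rot: [-1.125, -2.933, 0.002]
ft_force: [-0.1, -0.7, 0.4]
grip_width: 0.998
grip_force: 0.0
(array([ 0.2,  2.3, 67.5]), array([-0.09,  0.05,  0.03]))
red 319 1.5332911166979588 12.752369755060728
yel 332 0.4257190682742755 109.36595159279061
```

View pics/w2.png

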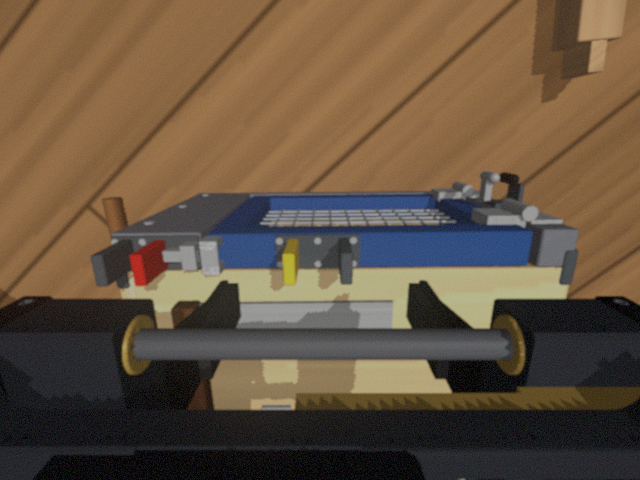

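The picture confirms the red lug is drawn against its fixed lug, with the rod visible at (175,257). The yellow lug is at (290,260) with its fixed lug at (345,260), and the tenon block is at (600,30). Lowering onto the handle.

```bash
python3 -m jog '[[[0,2,15,0,0,0,87],[0,2,30,0,0,0,87],[0,2,45,0,0,0,87],[0,2,60,0,0,0,87],[0,2,67.5,0,0,0,87],[0,2,67.5,0,0,0,87],[0,2,67.5,0,0,0,87]]]' 35
python3 - <<'E'
from h import *
a=np.radians(47.9); Y=np.array([np.cos(a),np.sin(a),0]); X=np.array([np.sin(a),-np.cos(a),0]); O=np.array([.534,-.18,0])
s=O+.0008*X+.1335*Y; s[2]=.2325
print(delta(s,47.9))
H=O+(.0008-.023)*X+(.1335+.1575)*Y
d=np.load('pics/top0.npz')
for p in[(186,226),(200,239),(211,192),(224,201),(228,198),(218,191)]:
    q=w(d,*p,.045)-H; print(p,'r',np.hypot(q@X,q@Y).round(3),'gate angle',np.arctan2(-(q@X),-(q@Y)).round(3))
for t in range(5,55,5):
    c,n=np.cos(np.radians(t)),np.sin(np.radians(t)); print(t,round(-(23*c-157.5*n-23),1),round(-23*n-157.5*c+157.5,1))
E
```

```text
time: 5.25
position: [0.6251, -0.0799, 0.2324]
tool_rot: [1.123, 2.934, 0.0]
ft_force: [-0.1, 0.1, 0.5]
grip_width: 1.004
grip_force: 0.0
(array([-0.3, -1.9, -0.1]), array([0.01, 0.01, 0.2 ]))
(186, 226) r 0.273 gate angle 2.082
(200, 239) r 0.255 gate angle 1.933
(211, 192) r 0.203 gate angle 2.351
(224, 201) r 0.176 gate angle 2.226
(228, 198) r 0.167 gate angle 2.256
(218, 191) r 0.187 gate angle 2.358
5 13.8 -1.4
10 27.7 -1.6
15 41.5 -0.6
20 55.3 1.6
25 68.7 5.0
30 81.8 9.6
35 94.5 15.3
40 106.6 22.1
45 118.1 29.9
50 128.9 38.6
```

```bash
python3 -m jog '[[[0,-1.5,0,0,0,0.2,60],[0,-1.5,0,0,0,0.2,45],[0,-1.5,0,0,0,0.2,35],[0,-1.5,0,0,0,0.2,25],[0,-1.5,0,0,0,0.2,20],[0,-1.5,0,0,0,0.2,20],[0,-1.5,0,0,0,0.2,20],[0,-1.5,0,0,0,0.2,20],[0,-1.5,0,0,0,0.2,20]]]' 35
```

```text
time: 6.15
position: [0.6241, -0.0807, 0.2322]
tool_rot: [1.128, 2.932, 0.0]
ft_force: [1.0, -0.5, -0.7]
grip_width: 0.373
grip_force: 35.0
```

The opening is 32.5 mm, so the handle is fully squeezed. Swing through the first half.

```bash
python3 -m jog '[[[13.8,-1.4,0,0,0,5,20],[27.7,-1.6,0,0,0,10,20],[41.5,-0.6,0,0,0,15,20],[55.3,1.6,0,0,0,20,20],[68.7,5,0,0,0,25,20],[81.8,9.6,0,0,0,30,20],[94.5,15.3,0,0,0,35,20],[106.6,22.1,0,0,0,40,20],[118.1,29.9,0,0,0,45,20],[128.9,38.6,0,0,0,50,20]]]' 35
python3 - <<'E'
from h import *
a=np.radians(47.9); Y=np.array([np.cos(a),np.sin(a),0]); X=np.array([np.sin(a),-np.cos(a),0]); O=np.array([.534,-.18,0])
H=O+(.0008-.023)*X+(.1335+.1575)*Y
q=ctrl.get_state()['position']-H; print('gate deg by pos',np.degrees(np.arctan2(-(q@X),-(q@Y))+np.arctan2(23,157.5)),np.hypot(q@X,q@Y))
for t in(46,47,48,49,50): print(t,delta(H+[0,0,.2325],47.9-t)[1])
d=snap('top','t3'); cv2.imwrite('pics/t3c.png',cv2.resize(d['image'][100:300,150:480,::-1],None,fx=2.4,fy=2.4))
E
```

```text
time: 7.15
position: [0.5538, 0.034, 0.2321]
tool_rot: [2.265, 2.176, -0.002]
ft_force: [1.4, -0.5, -1.7]
grip_width: 0.375
grip_force: 35.0
gate deg by pos 50.165796319757334 0.15970117051919341
46 [-0.01  0.07 -4.19]
47 [-0.01  0.07 -3.19]
48 [-0.01  0.07 -2.19]
49 [-0.01  0.07 -1.19]
50 [-0.01  0.07 -0.19]
```

View pics/t3c.png

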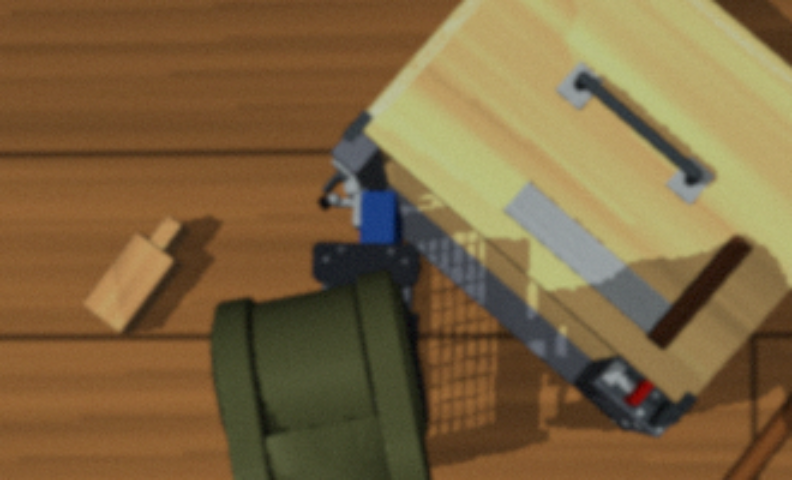

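The gate, blue at (380,215), follows the gripper at about 50°. The red catch at (640,392) is still drawn and the block and try square are untouched. Continuing to about 93°.

```bash
python3 -m jog '[[[13.8,-1.4,0,0,0,5,20],[27.7,-1.6,0,0,0,10,20],[41.5,-0.6,0,0,0,15,20],[55.3,1.6,0,0,0,20,20],[68.7,5,0,0,0,25,20],[81.8,9.6,0,0,0,30,20],[94.5,15.3,0,0,0,35,20],[106.6,22.1,0,0,0,40,20],[113.6,26.6,0,0,0,43,20],[113.6,26.6,0,0,0,43,20]]]' 35
python3 -m jog '[[[0,0,0,0,0,0,20],[0,0,0,0,0,0,20],[0,0,0,0,0,0,20],[0,0,0,0,0,0,20],[0,0,0,0,0,0,20]]]' 35
python3 - <<'E'
from h import *
a=np.radians(47.9); Y=np.array([np.cos(a),np.sin(a),0]); X=np.array([np.sin(a),-np.cos(a),0]); O=np.array([.534,-.18,0])
H=O+(.0008-.023)*X+(.1335+.1575)*Y
s=ctrl.get_state();q=s['position']-H; print('gate deg by pos',np.degrees(np.arctan2(-(q@X),-(q@Y))+np.arctan2(23,157.5)),np.hypot(q@X,q@Y),s['qd'].round(3),s['torque'])
d=snap('top','t4'); cv2.imwrite('pics/t4c.png',cv2.resize(d['image'][100:300,150:480,::-1],None,fx=2.4,fy=2.4))
E
```

```text
time: 8.2
position: [0.5846, 0.1473, 0.2321]
tool_rot: [-2.901, -1.203, 0.002]
ft_force: [-3.5, -1.2, 2.5]
grip_width: 0.375
grip_force: 35.0
time: 8.7
position: [0.5844, 0.147, 0.2321]
tool_rot: [-2.902, -1.201, 0.001]
ft_force: [-3.6, 2.6, 0.6]
grip_width: 0.379
grip_force: 35.0
gate deg by pos 93.07579555788388 0.16028725748297337 [-0.002 -0.     0.002 -0.003 -0.    -0.001 -0.002] [0.48741559 0.78233608 0.22497471]
```

View pics/t4c.png

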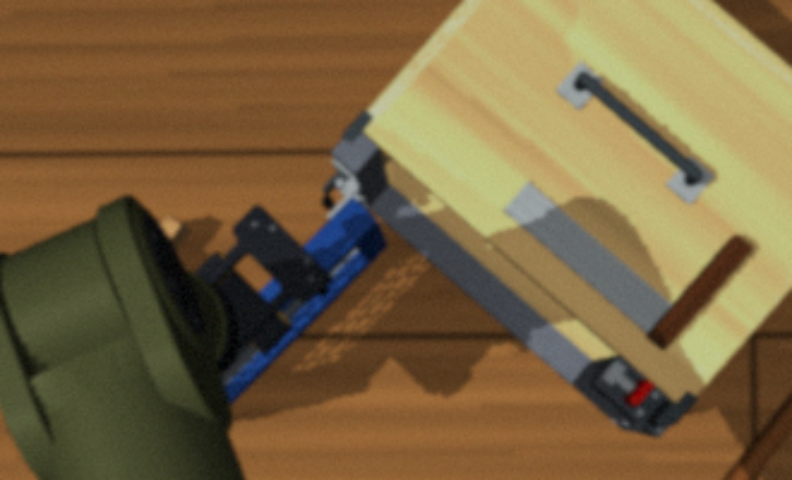

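The gate stands square at about 93° with the gripper on the handle. The red catch at (640,392) is drawn and the block and try square are in place. Handing in.

```bash
python3 -c "
from bench import ctrl
print(ctrl.close_job())"
```

```text
the job is handed in; nothing more can be done
None
```

I've handed the job in: the safety catch is drawn back, and the arm is standing still with the handle squeezed and the gate open at about 93°; I saw no sign that the hammer, block or try square had moved, and the hand-in gave no verdict.

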